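# Unlatch and open the finished curing cabinet

## Robot

A 6-joint arm with a two-finger parallel gripper is mounted at the origin on the work surface. World frame = base frame: x ahead of the robot, y to its left, z up, the work surface at z = 0. Lengths are in m, angles in degrees, forces in N, time in s.
With the tool pointing down it reaches from about 0.325 to 0.875 m from the base axis. Payload 4.4 kg.
Tool frame: the origin (TCP) lies midway between the tips of the shut fingers; the grasp point (between the pads) lies 19 mm behind it; z points along the fingers, y is the line along which they close (so a half turn about z gives the same grasp; the last joint's range is limited). The gripper opens to 85 mm and grips with 20 to 120 N. Pads are 22 mm wide; open, the fingers measure 114 mm over their backs; the gripper's body (76 mm by 85 mm) begins 54 mm behind the grasp point. The pads swing forward as they close: fully open they stand 13 mm farther back than shut.
Start: joints at [-8.623, 11.837, 88.321, -0, 79.842, -8.623], TCP at [0.575, -0, 0.231] pointing down, gripper open.
Joint ranges: [-156.59, 156.59], [-49.26, 127.26], [12.9, 141.05], [-63.56, 243.56], [4.71, 150.69], [-161.64, 161.64]. Speed limits (degrees/s): [159.86, 159.86, 180, 180, 180, 180].

## Interface

Orientations are given as a 3x3 rotation matrix whose columns are the frame's x, y, z axes.
In Python, from workcell import arm, sense, vision, hand_in gives the robot as it stands. Calls block until the motion is done:
- arm.goto(position, orientation): joint-space move of the TCP to a pose.
- arm.move_l(position, rotation=None, feed=0.15): straight line of the TCP; rotation=None keeps the orientation; feed is the mean speed in m/s.
- arm.goto_joints(angles): joint-space move.
- arm.command_gripper(opening): finger opening in m; the grip force is fixed at half the most; returns when the fingers have stopped.
- arm.wait(seconds).
- arm.inverse_kinematics(position, orientation): joint angles nearest the present ones, or None.
- sense(): the state.
- vision.read_camera(name): name is "scene" or "side" or "wrist"; returns a dict with "img" (400x640x3 uint8, red, green, blue), "range_z" (400x640 float32, m along the optical axis (not along the pixel's ray), 0 where there is no reading), "mtx" (3x3 intrinsics, pixels), "dist" ([k1, k2, p1, p2, k3] as OpenCV has them; the pictures are not rectified), "R" (3x3) and "t" (3): a world point X has camera coordinates R X + t. Camera axes: x right, y down, z forward; pixel columns grow to the right and rows downward; lengths in m; the calibration is good to about 2 mm. A picture is of the moment at which its call begins.
A pose or a line that the arm cannot do raises arm.MotionError and nothing moves.
- hand_in(): hands the job in, once; it reports no verdict.
Trained networks look in a picture, given as the dict that the camera call returned (one of the last four; its "shot" number tells which), for a name from the list of things; names that differ only in an ending like _2 or _b are one class to them, and where a whole thing is asked for, a point or a joint stands for the part that bears it (a point fixed in the world has none). Each returns a list of dicts, best first, with "confidence" (0 to 1); they miss things now and then, are a little off and sometimes report something else, mostly with a low value. They report only what shows in the picture. A call takes as long as a camera call.
- vision.find_in(name, picture): "centre" ([x, y, z] in m, in world coordinates, good to about 4 mm: the middle of the surface that is visible of it).
The state is a dict: "time_s": time; "joint_positions": joint angles; "joint_velocities": joint speeds; "joint_efforts": joint torques, N m; "position": TCP position; "tool_rot": TCP orientation; "wrist_force": force on the tool from outside, world axes, zero at the start; "wrist_torque": the same for the moment, N m; "finger_gap": finger opening in m.
Only numpy, scipy, OpenCV 4.12 (cv2) and the standard library are available. Lean on these libraries where they do the work, as an engineer would, in place of code of your own. Each camera call takes 0.05 s, during which the arm holds its last target. There are 200 camera calls.

## Task

The film strips in the curing cabinet with the green lamp are done: press the yellow sprung hook down through the slot in that cabinet's top so that its door springs ajar, then swing this door wide open, to 60 degrees or more. Let go and leave the cabinet with the red lamp shut; it is still curing.

Things in the scene. Friction and masses are not known exactly. Their poses are not given: they have to be found in the camera images.
- green_cabinet: Fixed white curing cabinet with a green dome lamp on top, 170 (x) by 200 (y) by 200 (z) mm. Origin: centre of its underside; z up; its smoked door is on its own -x side, which looks roughly away from the robot. Lamp 32 mm across, 30 high, at x 60, y -70 on the top. A twin cabinet with a red lamp stands to the left or right of it.
- green_hook (a joint): Travel of the yellow hook, m: 0 up, stop 0.016. Its 34 x 50 mm pad lies in a 48 (x) x 68 (y) mm slot in the cabinet's 12 mm top plate, centred at cabinet x -35, y 0 mm, pad top at z 194 (6 below the plate). Pressed straight down with closed fingers it takes 3 N at first, 6 N at the stop. The door is freed at 0.009: press to about 0.015. Springs back up by itself.
- green_door (a joint): Door angle a, rad: 0 shut, stop 1.75. Panel 180 wide, 12 thick, z 10 to 190 mm. Vertical hinge at cabinet x -92, y 90 mm (mid-thickness); the panel runs from it along (-sin a, -cos a). Freed, it springs to about 0.6 and stays; beyond, it stays where pushed (1 to 3 N near the free edge, e.g. closed fingers let down behind it). The keeper on its inside does not catch fingers.
- red_door (a joint): Door angle of the twin cabinet with the red lamp, rad: 0 shut; held shut by its own hook (reads about 0.01). It must stay shut.

How it is judged (in metres and radians):
On the way, in this order (a step that is already met when the one before it is completed fails the run):
1. the yellow hook of the green-lamp cabinet is pressed down (value of joint green_hook above 0.006 m).
2. its door has sprung ajar (value of joint green_door above 0.25 rad), for 0.1 s.
At the end, for the whole second after the job is handed in: The door of the green-lamp cabinet stands open at more than 1.0 rad (57 degrees) and at rest, its hook is up again (within 4 mm), and the door of the red-lamp cabinet is shut (under 0.06 rad) (value of joint green_door above 1 rad and velocity of joint green_door between -0.1 and 0.1 rad/s and value of joint green_hook below 0.004 m and value of joint red_door below 0.06 rad); the robot touches nothing.
It fails at once if the door of the cabinet with the red lamp comes open (value of joint red_door above 0.1 rad).
It also fails if it takes over 40 s, if anything falls off the work surface, if the arm or the gripper's body presses on something with over 40 N, if the wrist force passes 120 N, or if a joint passes its speed limit or range.

## Working session

There is one attempt and no reset: what is moved stays moved. The work goes in short steps, each a Python script; the robot and the scene stay as the last script left them, time stands still between calls to the robot, and variables do not carry over. Pictures are saved under pics/ and viewed, on a budget of 10 in all, crops included, one or two more only if the job needs it, and the job is handed in when it is done.

```bash
mkdir -p pics; ls; python3 - <<'E'
from workcell import arm, sense, vision
import cv2, numpy as np
for n in ["scene","side"]:
    p=vision.read_camera(n); cv2.imwrite(f"pics/{n}1.png",p["img"][:,:,::-1]); np.savez(f"{n}1.npz",**{k:np.array(v) for k,v in p.items()})
    print(n,p["shot"],-p["R"].T@p["t"])
    for o in ["green_cabinet","green_hook","green_door","red_door"]:
        print(o,[(np.round(d["centre"],3),round(d["confidence"],2)) for d in vision.find_in(o,p)])
print(sense()["time_s"])
E
```

```text
pics
scene 1 [0.71041154 0.0678954  0.9131306 ]
green_cabinet [(array([0.478, 0.199, 0.197]), 0.68), (array([ 0.536, -0.171,  0.133]), 0.32)]
green_hook [(array([0.494, 0.214, 0.196]), 0.59)]
green_door [(array([0.546, 0.233, 0.152]), 0.87)]
red_door [(array([ 0.535, -0.17 ,  0.13 ]), 0.83)]
side 2 [0.48461471 0.29215639 1.07229256]
green_cabinet [(array([0.464, 0.206, 0.2  ]), 0.73)]
green_hook [(array([0.491, 0.213, 0.187]), 0.85)]
green_door [(array([0.543, 0.251, 0.193]), 0.92)]
red_door [(array([ 0.538, -0.168,  0.178]), 0.77)]
0.5
```

View pics/scene1.png

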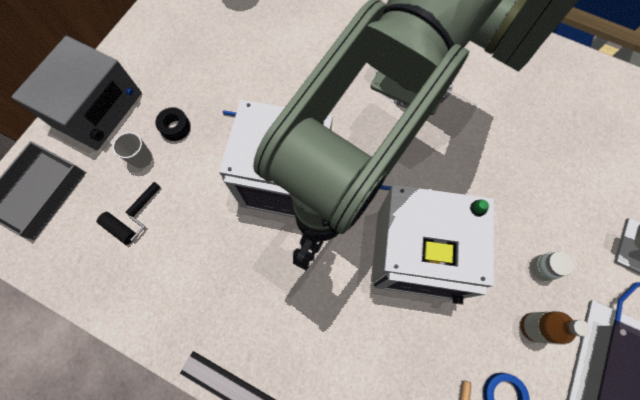

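View pics/side1.png

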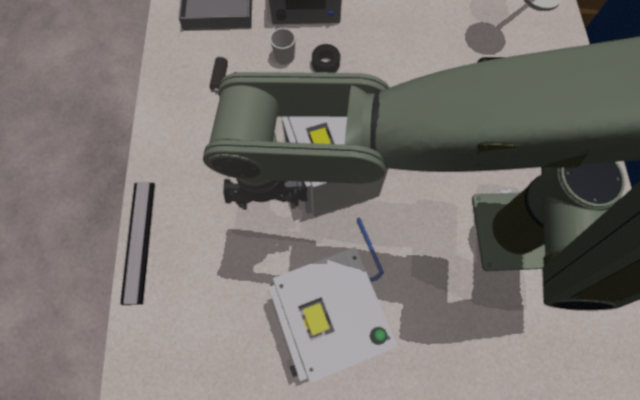

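The scene picture shows the green lamp at (480,207), the yellow pad at (440,251) and the door on the lower (world +x) side. In the side view the lamp is at (379,335) and the pad at (316,318). Next I'll fit the cabinet pose from the range data.

```bash
cat > h.py <<'E'
import numpy as np, cv2
def cloud(p):
    v,u=np.mgrid[0:400,0:640]
    q=cv2.undistortPoints(np.stack([u,v],-1).reshape(-1,1,2).astype(np.float64),p["mtx"],p["dist"]).reshape(400,640,2)
    z=p["range_z"].astype(float)
    c=np.dstack([q[...,0]*z,q[...,1]*z,z])
    return (c-p["t"])@p["R"]      # R^T (c - t)
E
python3 - <<'E'
import numpy as np, cv2
from h import cloud
for n in ["scene","side"]:
    p=dict(np.load(f"{n}1.npz")); W=cloud(p); ok=p["range_z"]>0
    hsv=cv2.cvtColor(p["img"],cv2.COLOR_RGB2HSV)
    near=ok&(W[...,1]>0.06)&(W[...,1]<0.4)&(W[...,0]>.3)&(W[...,0]<.65)
    H,S,V=cv2.split(hsv)
    y=near&(H>22)&(H<36)&(S>140)&(V>110); g=near&(H>45)&(H<80)&(S>120)&(W[...,2]>.195)
    top=near&(abs(W[...,2]-.2)<.006)
    k,lab=cv2.connectedComponents(top.astype(np.uint8)); 
    top=lab==np.argmax(np.bincount(lab[lab>0]))
    r=cv2.minAreaRect(W[top][:,:2].astype(np.float32)*1000)
    ry=cv2.minAreaRect(W[y][:,:2].astype(np.float32)*1000)
    print(n,"top",r,W[top][:,2].mean()); print(" pad",ry,W[y].mean(0),np.median(W[y][:,2]),y.sum()); print(" lamp",(W[g].min(0)+W[g].max(0))/2,W[g].max(0),g.sum())
    cv2.drawContours(im:=p["img"].copy(),[],-1,0)
    # yaw from pad->lamp : cabinet vec (95,-70)
    a=W[y].mean(0)[:2]; b=((W[g].min(0)+W[g].max(0))/2)[:2]; d=b-a
    print(" dist",np.hypot(*d),np.hypot(.095,.07)," yaw",np.degrees(np.arctan2(d[1],d[0])-np.arctan2(-.07,.095))%360)
E
```

```text
scene top ((457.68017578125, 199.48489379882812), (171.30010986328125, 200.34918212890625), 19.347124099731445) 0.1996642679940975
 pad ((490.927978515625, 211.32276916503906), (34.23359298706055, 50.438377380371094), 20.14528465270996) [0.49191663 0.21114058 0.19266934] 0.19363956408304933 508
 lamp [0.38119524 0.24389968 0.21684783] [0.39118226 0.2550721  0.23062378] 160
 dist 0.11546594371603251 0.11800423721205947  yaw 199.90246309447502
side top ((458.390380859375, 197.87759399414062), (169.44723510742188, 201.3580780029297), 19.6837100982666) 0.19904127637202076
 pad ((493.7177734375, 210.3656005859375), (36.24540710449219, 46.442298889160156), 18.88028335571289) [0.49241749 0.2102494  0.19224047] 0.19299330411575902 444
 lamp [0.37734997 0.24391452 0.22654119] [0.38380962 0.25008631 0.22920091] 29
 dist 0.11989109593532343 0.11800423721205947  yaw 200.07654292850205
```

```bash
cat >> h.py <<'E'
C=np.array([.458,.1987]); yaw=np.radians(199.5)
ex=np.array([np.cos(yaw),np.sin(yaw)]); ey=np.array([-ex[1],ex[0]])
def cab(x,y,z): return np.append(C+x*ex+y*ey,z)
def ori(yv):
    y=np.append(yv,0)/np.hypot(*yv); z=np.array([0,0,-1.]); return np.column_stack([np.cross(y,z),y,z])
def behind(a,r,off,z):   # point r along the door from the hinge, off inward of mid-thickness
    return cab(-.092-r*np.sin(a)+off*np.cos(a), .09-r*np.cos(a)-off*np.sin(a), z)
E
python3 - <<'E'
from workcell import arm, sense, vision
from h import *
print(np.round(sense()["tool_rot"],2).tolist())
Rs=[ori(s*ey) for s in (1,-1)]
for R in Rs:
    for P in (cab(-.035,0,.26),cab(-.035,0,.18),cab(-.13,-.05,.145),behind(.6,.14,.02,.145),behind(1.3,.14,.02,.145)):
        q=arm.inverse_kinematics(P,R); print(np.round(P,3),None if q is None else np.round(q,1))
E
```

```text
[[-0.0, 1.0, -0.0], [1.0, 0.0, 0.0], [0.0, -0.0, -1.0]]
[0.491 0.21  0.26 ] [13.9  5.6 92.  -0.  82.4 84.4]
[0.491 0.21  0.18 ] [13.9  9.7 97.2 -0.  73.1 84.4]
[0.564 0.289 0.145] [19.3 23.2 84.2 -0.  72.5 89.8]
[0.591 0.285 0.145] [18.2 25.8 80.6 -0.  73.6 88.7]
[0.678 0.241 0.145] [12.7 33.1 69.8 -0.  77.1 83.2]
[0.491 0.21  0.26 ] [ 13.9   5.6  92.   -0.   82.4 -95.6]
[0.491 0.21  0.18 ] [ 13.9   9.7  97.2  -0.   73.1 -95.6]
[0.564 0.289 0.145] [ 19.3  23.2  84.2  -0.   72.5 -90.2]
[0.591 0.285 0.145] [ 18.2  25.8  80.6  -0.   73.6 -91.3]
[0.678 0.241 0.145] [ 12.7  33.1  69.8  -0.   77.1 -96.8]
```

```bash
python3 - <<'E'
from workcell import arm, sense, vision
from h import *
R=ori(ey)
arm.command_gripper(0.0)
arm.goto(cab(-.035,0,.27),R)
arm.move_l(cab(-.035,0,.200),feed=.08)
f0=sense()["wrist_force"]; print("f0",np.round(f0,1))
for z in [.194,.190,.187,.185,.183,.182,.181,.180,.1795,.179,.1785]:
    arm.move_l(cab(-.035,0,z),feed=.03); arm.wait(.1)
    s=sense(); f=s["wrist_force"]-f0; print(z,np.round(s["position"][2],4),np.round(f,1))
    if abs(f[2])>5.7: break
arm.wait(.3)
p=vision.read_camera("scene")
print([(np.round(d["centre"],3),round(d["confidence"],2)) for d in vision.find_in("green_door",p)])
arm.move_l(cab(-.035,0,.27),feed=.15)
p=vision.read_camera("scene"); cv2.imwrite("pics/s2.png",p["img"][:,:,::-1])
for n in ("green_door","green_hook","red_door"): print(n,[(np.round(d["centre"],3),round(d["confidence"],2)) for d in vision.find_in(n,p)])
print(sense()["time_s"])
E
```

```text
f0 [-0.1  0.5  0.1]
0.194 0.194 [-0.2 -0.3  0.2]
0.19 0.1901 [-0.7 -0.7  2.1]
0.187 0.187 [ 0.6 -0.1  2.5]
0.185 0.1852 [ 0.1 -0.2  3.2]
0.183 0.1832 [0.7 0.2 4.6]
0.182 0.1822 [ 1.1 -0.2  5.3]
0.181 0.1812 [0.8 0.5 5.1]
0.18 0.1802 [ 0.3 -0.3  4.8]
0.1795 0.1798 [ 1.6 -0.4  5.2]
0.179 0.1793 [ 1.  -0.7  5.1]
0.1785 0.1788 [-0.1 -1.1  5.7]
[(array([0.603, 0.234, 0.153]), 0.94), (array([0.511, 0.178, 0.203]), 0.55)]
green_door [(array([0.605, 0.235, 0.152]), 0.62)]
green_hook [(array([0.494, 0.21 , 0.197]), 0.8)]
red_door [(array([ 0.526, -0.146,  0.135]), 0.96)]
9.075
```

View pics/s2.png

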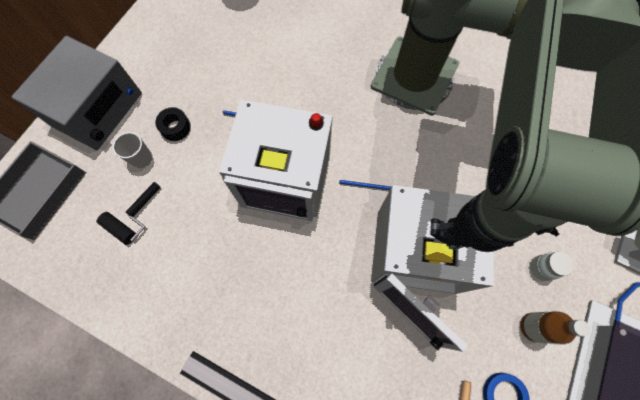

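The green door is ajar: its top edge runs from the hinge at (380,283) to the free edge at (463,347). The red cabinet is shut. I'll measure the door angle, then lower the closed fingers behind the door.

```bash
cat >> h.py <<'E'
def door_angle(p):
    W=cloud(p); c=(W[...,:2]-C); x=c@ex; y=c@ey; z=W[...,2]
    m=(p["range_z"]>0)&(abs(z-.19)<.006)&(x<-.10)&(np.hypot(x+.092,y-.09)<.20)
    a=np.arctan2(-(x[m]+.092),-(y[m]-.09)); r=np.hypot(x[m]+.092,y[m]-.09); a=a[r>.06]
    return np.median(a),np.percentile(a,[10,90]),a.size,r.max()
E
python3 - <<'E'
from workcell import arm, sense, vision
from h import *
R=ori(ey)
p=vision.read_camera("scene"); A=door_angle(p); print(A)
a=A[0]; assert .45<a<.75
P=cab(-.092-.5*.145*np.sin(a)+.0, .09-.145*np.cos(a), 0)[:2]
arm.goto(np.append(P,.27),R)
arm.move_l(np.append(P,.145),feed=.15)
print(np.round(sense()["wrist_force"],1), (P-C)@ex,(P-C)@ey)
p=vision.read_camera("scene"); cv2.imwrite("pics/s3.png",p["img"][:,:,::-1]); print(door_angle(p),sense()["time_s"])
E
```

```text
(np.float64(0.6257151039038003), array([0.43339186, 0.68193767]), 704, np.float64(0.18070542183639254))
[-0.6  0.   0.4] -0.13446158584819431 -0.02752895349242964
(np.float64(0.6590196760955087), array([0.60882806, 0.70513991]), 545, np.float64(0.1812253673902141)) 10.65
```

View pics/s3.png

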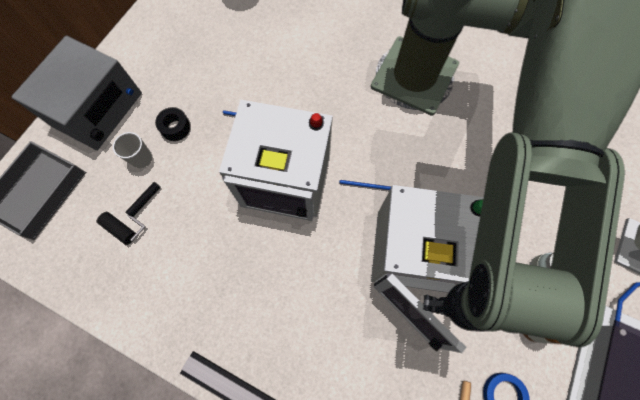

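The fingers are behind the panel and clear of it (no force); the panel top runs from (380,283) to (463,347). Now I'll push along the arc.

```bash
python3 - <<'E'
from workcell import arm, sense, vision
from h import *
for a in np.linspace(.65,1.35,8):
    arm.move_l(behind(a,.14,.022,.145),feed=.06)
    f=sense()["wrist_force"]; print(round(a,2),np.round(f,1))
    if np.linalg.norm(f)>15: print("stop"); break
arm.wait(.3)
arm.move_l(behind(a,.13,.06,.145),feed=.06)
arm.move_l(behind(a,.13,.06,.28),feed=.15)
arm.goto(np.array([.42,-.02,.35]),ori(ey)); arm.wait(.3)
s=sense(); print(s["time_s"],np.round(s["wrist_force"],1))
p=vision.read_camera("scene"); cv2.imwrite("pics/s4.png",p["img"][:,:,::-1]); print(door_angle(p))
W=cloud(p); H,S,V=cv2.split(cv2.cvtColor(p["img"],cv2.COLOR_RGB2HSV))
m=(H>22)&(H<36)&(S>140)&(V>80)&(np.hypot(W[...,0]-.491,W[...,1]-.21)<.03); print("hook z",np.median(W[m][:,2]),m.sum())
for n in ("green_door","red_door"): print(n,[(np.round(d["centre"],3),round(d["confidence"],2)) for d in vision.find_in(n,p)])
E
```

```text
0.65 [1.  1.  2.1]
0.75 [0.4 0.1 4. ]
0.85 [ 1.3 -1.6  2.3]
0.95 [ 0.7 -2.4  5.4]
1.05 [ 0.  -2.6  4.9]
1.15 [-1.7 -1.1  5.9]
1.25 [-1.7 -1.3  6.4]
1.35 [-1.8 -1.4  5.6]
17.775 [-0.4 -0.1  0.7]
(np.float64(1.2307083690463474), array([1.04396795, 1.28838834]), 741, np.float64(0.18189429667743684))
hook z 0.19352542919699625 515
green_door [(array([0.646, 0.206, 0.155]), 0.56)]
red_door [(array([ 0.531, -0.146,  0.133]), 0.6)]
```

View pics/s4.png

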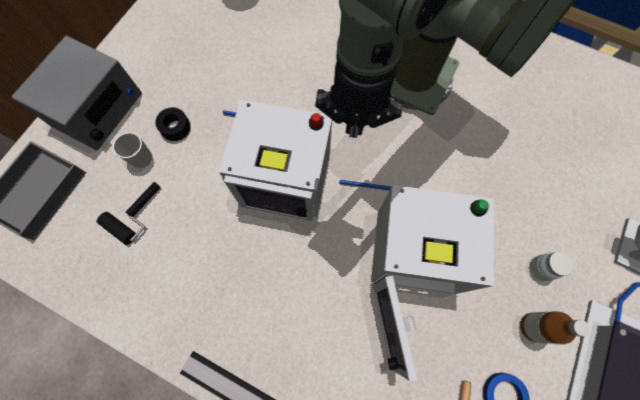

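The door's top edge now runs from (380,283) to (413,375), which is about 1.23 rad. The yellow pad is back up, the red cabinet is shut, and the arm is clear of everything.

```bash
python3 -c "
from workcell import hand_in
print(hand_in())"
```

```text
the job is handed in; nothing more can be done
None
```

The green-lamp cabinet's door is open to about 1.23 rad (70 degrees), the red-lamp cabinet is still shut, and the job is handed in. `hand_in()` reports no verdict.

- **What I did:** I found the cabinet pose from two cameras, which agreed to about 2 mm and 0.5 degrees. I then pressed the yellow hook down about 15 mm at about 5.7 N with closed fingers. The door sprang to about 0.63 rad. I let the closed fingers down behind it, pushed it open along its arc, then backed off, lifted clear and moved the arm away.
- **Last checks (about 17.8 s on the robot clock):**
  - **Green door:** the median angle was 1.23 rad, with 10–90% of the readings between 1.04 and 1.29. It is above the 1.0 rad limit. I took only one picture after letting go, so that the door was at rest was not measured separately.
  - **Hook:** the pad top was at z 193.5 mm against 194 mm, so it is back up.
  - **Red door:** it looks shut in the picture; I did not measure its angle.
  - **Arm:** wrist force was under 1 N, and the arm was touching nothing.
- **Small disagreement:** the wrist force showed 4–6 N vertically during the push, probably friction on the door, well below any limit. No check failed.

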